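Rinse-dip, gauge and read the oil reservoir with its gauge rod

TASK

Take the gauge rod by its handle from its rest and dip the tip into the small open cup, below the rim, as one does to rinse it; then push the rod down the reservoir's slanting guide tube until its collar stops against the mouth, and draw it out again. Finish with the gripper still holding the rod up in free air, level and still, its tip at least 15 cm above the worktop so that it can be read; do not put it down, and leave the cup and the other loose things where they stand.

Things in the scene. Friction and masses are not known exactly. Their poses are not given: they have to be found in the camera images.
- gauge_rod: Loose metal gauge rod, 90 g. Origin on its axis in the collar face that stops on the tube mouth; +x along the axis to the tip. Round steel stem 8 mm thick, x = 0 to the rounded tip at 110 mm, dark rings near the tip; round collar 28 mm, x = -8 to 0; square aluminium handle 12 x 12 mm, x = -92 to -8. Starts level in the rest, axis 50 mm above the worktop, y level. Centre of mass near the collar.
- rod_tip (a point): end point of the rod's tip, on its axis (x = +110 mm in the rod)
- handle_mid (a point): middle of the handle's free part, on the axis (x = -42 mm in the rod); between the rest's posts, free on both sides and 40 mm of air underneath
- rest: fixed grey rest, base plate 176 x 50 x 8 mm, with two posts, 10 mm along x, 36 mm along y, 56 mm high, notched from above; lift the rod straight up. Origin on the worktop under the rod's collar face, x along the rod toward the tip; posts at x = -80 mm (under the handle's end) and x = +60 mm (under the stem)
- cup: loose white ceramic open cup without handle, 72 mm outside diameter at the rim, about 64 mm inside, 50 mm high, empty, 0.3 kg. Origin at the centre of its underside, z up
- cup_rim (a point): centre of the cup's mouth, at rim height, 50 mm above the cup's origin
- reservoir: fixed off-white reservoir, housing 130 x 100 x 75 mm (x = 10 to 140, y = -50 to 50 mm in its frame), round filler cap on top (89 mm high, x = 118 mm), round steel guide tube rising slantwise out of the top toward -x. Origin on the worktop straight below the tube mouth; x level, pointing from the mouth over the housing; z up
- tube_mouth (a point): centre of the guide tube's open upper end, 115 mm above the worktop. Tube 22 mm outside, bore 13 mm, mouth square to its axis. The bore runs from the mouth along the reservoir's +x and 40 degrees below level (cos 40, 0, -sin 40 in its frame), straight and free for 120 mm. Rigid: the collar stops on it
- tube_inside (a point): point on the bore's axis 110 mm below the mouth, where the rod's tip is when the collar is seated
- qpcr_machine: fixed tall grey instrument standing left of and behind the work, an obstacle for the arm: 450 x 327 x 407 mm. Origin at the centre of its footprint on the worktop, its front face 222 mm from it toward -x, its sides at y = -164 and +164 mm in its frame
- tape_roll: bystander: roll of masking tape lying flat, 104 x 102 x 25 mm, loose; origin at the centre of its underside
- eraser: bystander: small eraser, 20 x 44 x 11 mm, loose; origin at the centre of its underside
- lab_timer: bystander: white lab timer, 62 x 68 x 18 mm, loose; origin at the centre of its underside

How it is judged (in metres and radians):
On the way, in this order (a step that is already met when the one before it is completed fails the run):
1. the gauge rod is lifted clear of its rest in the gripper (contact force between the fingers and gauge_rod above 0.5 N and z of gauge_rod in the frame of rest above 0.08 m and contact force between gauge_rod and rest below 0.1 N), for 0.1 s.
2. the held rod's tip is inside the cup, at least 6 mm below the rim (contact force between the fingers and gauge_rod above 0.5 N and horizontal distance between rod_tip and cup_rim below 0.031 m and z of rod_tip in the frame of cup between 0 and 0.044 m), for 0.1 s.
3. the held rod is in the guide tube with its collar stopped on the mouth (within 4 mm, tip within 6 mm of its place in the bore) (contact force between the fingers and gauge_rod above 0.5 N and distance between gauge_rod and tube_mouth below 0.004 m and distance between rod_tip and tube_inside below 0.006 m), for 0.1 s.
4. the held rod is drawn right out of the tube (contact force between the fingers and gauge_rod above 0.5 N and z of rod_tip in the frame of reservoir above 0.12 m and distance between gauge_rod and tube_mouth above 0.11 m and contact force between gauge_rod and reservoir below 0.1 N), for 0.1 s.
At the end, for the whole second after the job is handed in: The gripper holds the gauge rod, which touches none of the other listed things; its axis is level within 6 degrees, its tip at least 145 mm above the worktop, and it is still. The cup stands upright within 30 mm of where it stood, and so do the tape roll, eraser and timer (contact force between the fingers and gauge_rod above 0.5 N and angle between gauge_rod's own x axis and vertical between 1.466 and 1.676 rad and height (world z) of rod_tip above 0.145 m and height (world z) of gauge_rod above 0.13 m and linear speed of gauge_rod below 0.02 m/s and angular speed of gauge_rod below 0.15 rad/s and contact force between gauge_rod and reservoir below 0.1 N and contact force between gauge_rod and rest below 0.1 N and contact force between gauge_rod and cup below 0.1 N and contact force between gauge_rod and tape_roll below 0.1 N and contact force between gauge_rod and eraser below 0.1 N and contact force between gauge_rod and lab_timer below 0.1 N and distance of each of cup, tape_roll, eraser, lab_timer from where it was at the start of the episode below 0.03 m and angle between cup's own z axis and vertical below 0.1 rad); the arm keeps its last pose, push and grip.
It fails at once if the cup is knocked over or shoved away (angle between cup's own z axis and vertical above 0.4 rad or distance of cup from where it was at the start of the episode above 0.03 m).
It fails at once if the tape roll, eraser or timer is pushed away (distance of any of tape_roll, eraser, lab_timer from where it was at the start of the episode above 0.03 m).
It also fails if it takes over 58 s, if anything falls off the work surface, if the arm or the gripper's body presses on something with over 40 N, if the wrist force passes 120 N, or if a joint passes its speed limit or range.

ROBOT

A 7-joint arm with a two-finger parallel gripper is mounted at the origin on a cart in front of the work surface, level with it; the furniture and walls round the work are solid. World frame = base frame: x ahead of the robot, y to its left, z up, the work surface at z = 0. Lengths are in mm, angles in rad, forces in N, time in s.
With the tool pointing down it reaches from about 425 to 875 mm from the base axis. Payload 8.4 kg.
Tool frame: the origin (TCP) lies between the finger pads; the fingertips stand 14 mm ahead of it and the grasp point (between the pads) lies 5 mm behind it (env.finger_overhang is the z of the fingertips in the tool frame, in mm); z points along the fingers, y is the line along which they close (so a half turn about z gives the same grasp; the last joint's range is limited). The gripper opens to 85 mm and grips with 20 to 120 N. Pads are 22 mm wide; open, the fingers measure 114 mm over their backs; the gripper's body (76 mm by 85 mm) begins 54 mm behind the grasp point. The pads swing forward as they close: fully open they stand 13 mm farther back than shut.
Start: joints at [-1.212, 0.333, 0.04, 1.465, -0.013, 1.343, -0.059], TCP at [287.281, 583.039, 245.308] pointing down, gripper open.
Joint ranges: [-2.58, 2.58], [-0.38, 2.09], [-1.3, 1.39], [0.25, 2.4], [-1.5, 4.64], [0.08, 2.09], [-2.65, 2.65]. Speed limits (rad/s): [2.22, 2.22, 2.79, 2.79, 3.14, 3.14, 3.14].

INTERFACE

Orientations are given as a unit quaternion [w, x, y, z].
In Python, from plant import env, optics gives the robot as it stands.
- The arm moves only by the tool send_rows, never from a script. Its argument "steps" is a list of rows, each an object of numbers: "tx", "ty", "tz": the shift along the tool's x, y, z in cm; "turn": the turn about the tool's z in degrees; "jaw": the finger opening in cm, from 0 to 8.54. In form: [{"tx": .., "ty": .., "tz": .., "turn": .., "jaw": ..}, ...]. A call has 1 to 10 rows; each row shifts and turns the commanded pose from where the row before left it, along the tool's axes as they then stand; what a row does not reach is not made up. A row lasts 1/8 s, in which the tool goes at most 62.5 mm and 10.7 degrees, less where a joint would pass 70% of its speed; a pose out of reach is approached as far as the arm can. A call with a gripper value outside its range is refused whole. The fingers move at their own pace and stop on an object; "newtons" is the grip in N (left out, the last holds). Time passes only in rows, so rows that do not move let the fingers close. It gives the time, the measured TCP pose, the force, the opening and the grip force at its end, in the units of the state.
- env.sense(): the state, without advancing time (a new reading comes with each control period).
- optics.grab_frame(name): name is "side" or "top" or "wrist"; returns a dict with "color" (480x640x3 uint8, red, green, blue), "z_map" (480x640 float32, mm along the optical axis (not along the pixel's ray), 0 where there is no reading), "camera_matrix" (3x3 intrinsics, pixels), "dist_coeffs" ([k1, k2, p1, p2, k3] as OpenCV has them; the pictures are not rectified), "rvec" (rotation vector, rad) and "tvec" (3), from world to camera coordinates, as OpenCV has them. Camera axes: x right, y down, z forward; pixel columns grow to the right and rows downward; lengths in mm; the calibration is good to about 2 mm. A picture is of the moment at which its call begins.
- env.hand_in(): hands the job in; it is judged then, once.
Trained networks look in the newest picture that a camera, given by its name, has taken for a name from the list of things; names that differ only in an ending like _2 or _b are one class to them, and where a whole thing is asked for, a point or a joint stands for the part that bears it (a point fixed in the world has none). Each returns a list of dicts, best first, with "p" (0 to 1); they miss things now and then, are a little off and sometimes report something else, mostly with a low value. They report only what shows in the picture. A call takes as long as a camera call.
- optics.search_frame(camera, thing): "point" ([x, y, z] in mm, in world coordinates, good to about 4 mm: the middle of the surface that is visible of it).
- optics.outline_of(camera, thing): "pixels" (480x640 bool, what is visible of it).
- optics.spot_point(camera, thing): "point" ([x, y, z] in mm, in world coordinates, good to about 4 mm: a listed point, or the origin of a listed thing).
The state is a dict: "clock": time; "joint_positions": joint angles; "joint_velocities": joint speeds; "joint_efforts": joint torques, N m; "tcp_pos": TCP position; "ee_rot": TCP orientation; "ft_force": force on the tool from outside, world axes, zero at the start; "torque": the same for the moment, N m; "gripper_width": finger opening in mm; "finger_force": force on a finger pad.
Only numpy, scipy, OpenCV 4.12 (cv2) and the standard library are available. Lean on these libraries where they do the work, as an engineer would, in place of code of your own. Each camera call takes 0.05 s, during which the arm holds its last target. There are 200 camera calls.

## Working session

There is one attempt and no reset: what is moved stays moved. The work goes in short steps, Python scripts to look and compute and a tool call to move; the robot and the scene stay as the last step left them, time stands still between calls to the robot, and variables do not carry over. Pictures are saved under pics/ and viewed, at most 10 in all, crops included, and the job is handed in when it is done.

Besides the shell and the picture viewer there is one more tool, called by a JSON object that holds its "name" and its "arguments". send_rows: Moves the arm, as the interface text tells. Its arguments: {"type":"object","properties":{"steps":{"type":"array"},"newtons":{"type":"number"}},"required":["steps"]}

```bash
mkdir -p pics
cat > h.py <<'E'
import numpy as np, cv2
from scipy.spatial.transform import Rotation as R
from plant import env, optics
def save(cam,name):
    f=optics.grab_frame(cam); cv2.imwrite(f'pics/{name}.png',f['color'][:,:,::-1]); return f
def cloud(f,mask=None):
    v,u=np.nonzero((f['z_map']>0)&(True if mask is None else mask))
    p=cv2.undistortPoints(np.c_[u,v].astype(float).reshape(-1,1,2),f['camera_matrix'],f['dist_coeffs']).reshape(-1,2)
    z=f['z_map'][v,u]; c=np.c_[p*z[:,None],z]
    M=cv2.Rodrigues(np.array(f['rvec'],float))[0]
    return (c-np.array(f['tvec']).ravel())@M, np.c_[u,v]
def tool():
    s=env.sense(); q=s['ee_rot']; return np.array(s['tcp_pos']),R.from_quat([q[1],q[2],q[3],q[0]]).as_matrix()
E
python3 - <<'E'
from h import *
s=env.sense(); print({k:np.round(s[k],3) for k in('clock','tcp_pos','ee_rot','gripper_width')}); print(tool()[1].round(3), env.finger_overhang)
a=save('side','s0')['color'];b=save('top','t0')['color']
for cam in('side','top'):
    for n in('gauge_rod','rod_tip','handle_mid','rest','cup','cup_rim','reservoir','tube_mouth','tube_inside','qpcr_machine','tape_roll','eraser','lab_timer'):
        r=optics.spot_point(cam,n); print(cam,n,[(np.round(x['point']),round(x['p'],2)) for x in r[:2]])
E
```

```text
{'clock': np.float64(0.0), 'tcp_pos': array([287.137, 582.658, 244.454]), 'ee_rot': array([-0.   ,  0.227,  0.974, -0.001]), 'gripper_width': np.float64(85.536)}
[[-0.897  0.442 -0.001]
 [ 0.442  0.897 -0.001]
 [-0.    -0.002 -1.   ]] 14.0
side gauge_rod [(array([444.,  56.,  49.]), 0.81)]
side rod_tip [(array([492., -41.,  47.]), 0.63), (array([435.,  98.,  47.]), 0.54)]
side handle_mid [(array([435.,  96.,  48.]), 0.87)]
side rest [(array([445.,  60.,  -1.]), 0.85), (array([ 611., -136.,  116.]), 0.59)]
side cup [(array([ 414., -160.,    4.]), 0.85)]
side cup_rim [(array([639.,   6.,  -3.]), 0.69), (array([ 415., -156.,   46.]), 0.64)]
side reservoir [(array([ 611., -135.,    2.]), 0.71)]
side tube_mouth [(array([ 609., -140.,  118.]), 0.55), (array([549.,  10.,  -2.]), 0.44)]
side tube_inside [(array([ 666., -204.,   44.]), 0.66)]
side qpcr_machine []
side tape_roll [(array([639.,   7.,  -1.]), 0.96)]
side eraser [(array([552.,  11.,  -1.]), 0.67)]
side lab_timer [(array([344., 275.,  -3.]), 0.53)]
top gauge_rod [(array([446.,  60.,  48.]), 0.96)]
top rod_tip [(array([490., -43.,  51.]), 0.66)]
top handle_mid [(array([432.,  98.,  50.]), 0.73), (array([ 416., -160.,   -0.]), 0.62)]
top rest []
top cup [(array([ 417., -158.,   -1.]), 0.77), (array([552.,  12.,   8.]), 0.22)]
top cup_rim [(array([ 416., -157.,   51.]), 0.72), (array([ 669., -204.,   42.]), 0.54)]
top reservoir [(array([ 608., -140.,    0.]), 0.9)]
top tube_mouth [(array([ 614., -137.,  114.]), 0.94), (array([ 608., -141.,    1.]), 0.48)]
top tube_inside [(array([ 669., -202.,   44.]), 0.66), (array([ 416., -158.,   -1.]), 0.55)]
top qpcr_machine []
top tape_roll [(array([ 667., -206.,   40.]), 0.25)]
top eraser [(array([553.,  13.,   8.]), 0.47)]
top lab_timer [(array([343., 277.,   2.]), 0.72), (array([492., -44.,  51.]), 0.35)]
```

View pics/s0.png

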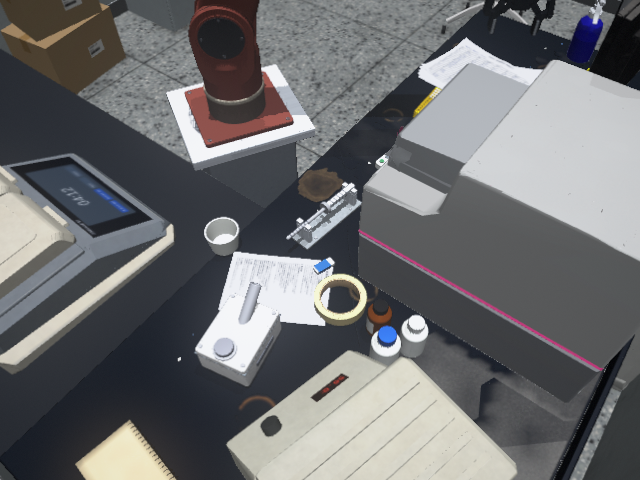

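View pics/t0.png

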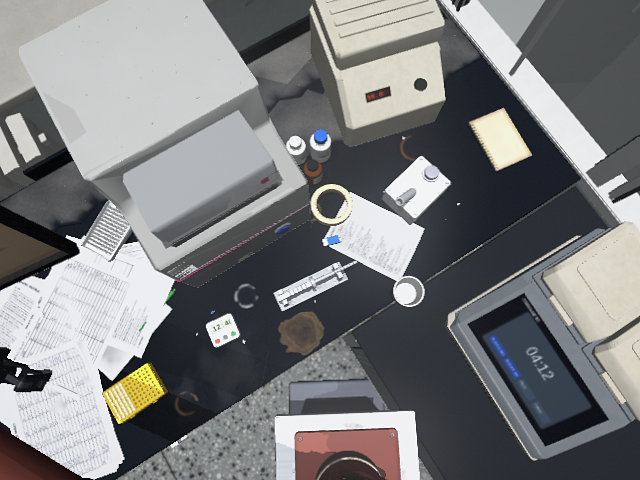

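Run:
```python
from h import *
C=[]
for cam in('side','top'):
    f=optics.grab_frame(cam); P,uv=cloud(f); C.append(P)
    o=optics.outline_of(cam,'gauge_rod'); 
    if o:
        Q,_=cloud(f,o[0]['pixels']); Q=Q[(Q[:,2]>44)&(Q[:,2]<75)]
        m=np.median(Q,0); Q=Q[np.linalg.norm(Q-m,axis=1)<160]
        l=cv2.fitLine(Q[:,:2].astype(np.float32),cv2.DIST_HUBER,0,.01,.01).ravel()
        t=(Q[:,:2]-l[2:])@l[:2]; print(cam,'rod yaw',np.degrees(np.arctan2(l[1],l[0])),'pt',l[2:],'ends',l[2:]+l[:2]*np.percentile(t,1),l[2:]+l[:2]*np.percentile(t,99),'z',np.percentile(Q[:,2],[10,50,90]))
    # tube: points 80..130 near mouth
    T=P[(P[:,2]>82)&(P[:,2]<128)&(np.hypot(P[:,0]-625,P[:,1]+155)<50)]
    l=cv2.fitLine(T.astype(np.float32),cv2.DIST_HUBER,0,.01,.01).ravel()
    print(cam,'tube',len(T),l.round(3),'yaw',np.degrees(np.arctan2(l[1],l[0])),'pitch',np.degrees(np.arcsin(l[2])),'top z',np.percentile(T[:,2],99), T[np.argmax(T[:,2])])
    H=P[(abs(P[:,2]-75)<4)&(np.hypot(P[:,0]-668,P[:,1]+203)<95)]
    r=cv2.minAreaRect(H[:,:2].astype(np.float32)); print(cam,'housing',r, np.median(H[:,2]))
    K=P[(abs(P[:,2]-48)<5)&(np.hypot(P[:,0]-416,P[:,1]+158)<45)]
    print(cam,'cup rim',cv2.minEnclosingCircle(K[:,:2].astype(np.float32)),len(K),np.percentile(K[:,2],95))
P=np.vstack(C); M=P[(P[:,2]>60)&(P[:,1]>100)&(P[:,0]>380)&(P[:,0]<1200)&(P[:,1]<900)]
for z in(60,120,200,260,330,400): 
    A=M[abs(M[:,2]-z)<15]; 
    if len(A): print(z,len(A),cv2.boxPoints(cv2.minAreaRect(A[:,:2].astype(np.float32))).round().tolist())
```

```text
side rod yaw -67.110565 pt [449.3492   55.88341] ends [413.91298327 139.81588316] [489.58539454 -39.41798661] z [50.03748782 54.41885576 58.57999307]
side tube 445 [-5.17000e-01  5.98000e-01  6.12000e-01  6.31379e+02 -1.60316e+02
  1.01287e+02] yaw 130.8484 pitch 37.753445 top z 122.48712316839783 [ 614.54280484 -145.38169191  125.20603116]
side housing ((660.9174194335938, -195.72259521484375), (99.80484008789062, 128.8270263671875), 42.09235382080078) 74.9301538115366
side cup rim ((415.3945007324219, -156.705322265625), 37.37969207763672) 296 52.065472210073295
top rod yaw -66.29113 pt [446.92987   54.845394] ends [410.48020127 137.8451487 ] [486.8083799  -35.96219189] z [51.36083232 54.86055284 59.67474084]
top tube 177 [-5.52000e-01  6.37000e-01  5.38000e-01  6.27536e+02 -1.60094e+02
  1.01499e+02] yaw 130.95703 pitch 32.558617 top z 124.3179583733336 [ 614.69939271 -144.88363624  124.92157785]
top housing ((660.521240234375, -194.13034057617188), (99.37538146972656, 129.25347900390625), 42.59716033935547) 74.8333384341469
top cup rim ((416.13958740234375, -156.2364959716797), 36.20281982421875) 195 51.706746431387586
60 1203 [[412.0, 112.0], [961.0, 52.0], [987.0, 285.0], [438.0, 346.0]]
120 7296 [[396.0, 752.0], [474.0, 77.0], [1272.0, 169.0], [1194.0, 844.0]]
200 3940 [[151.0, 539.0], [690.0, -13.0], [992.0, 282.0], [453.0, 834.0]]
260 4729 [[195.0, 471.0], [700.0, -17.0], [990.0, 283.0], [485.0, 771.0]]
330 6927 [[258.0, 413.0], [717.0, -11.0], [980.0, 274.0], [521.0, 697.0]]
400 52156 [[450.0, 621.0], [730.0, 129.0], [989.0, 276.0], [709.0, 768.0]]
```

{"name": "send_rows", "arguments": {"steps": [{"tx": -2.28, "ty": -3.76}, {"tx": -2.28, "ty": -3.76}, {"tx": -2.28, "ty": -3.76}, {"tx": -2.28, "ty": -3.76}, {"tx": -2.28, "ty": -3.76}, {"tx": -2.28, "ty": -3.76}, {"turn": 10.15}, {"turn": 10.15}, {"turn": 10.15}, {"turn": 10.15}], "newtons": 20}}

```text
invalid input
```

{"name": "send_rows", "arguments": {"steps": [{"tx": -2.28, "ty": -3.76, "tz": 0, "turn": 0, "jaw": 8.5}, {"tx": -2.28, "ty": -3.76, "tz": 0, "turn": 0, "jaw": 8.5}, {"tx": -2.28, "ty": -3.76, "tz": 0, "turn": 0, "jaw": 8.5}, {"tx": -2.28, "ty": -3.76, "tz": 0, "turn": 0, "jaw": 8.5}, {"tx": -2.28, "ty": -3.76, "tz": 0, "turn": 0, "jaw": 8.5}, {"tx": -2.28, "ty": -3.76, "tz": 0, "turn": 0, "jaw": 8.5}, {"tx": 0, "ty": 0, "tz": 0, "turn": 10.15, "jaw": 8.5}, {"tx": 0, "ty": 0, "tz": 0, "turn": 10.15, "jaw": 8.5}, {"tx": 0, "ty": 0, "tz": 0, "turn": 10.15, "jaw": 8.5}, {"tx": 0, "ty": 0, "tz": 0, "turn": 10.15, "jaw": 8.5}], "newtons": 20}}

```text
clock: 2.85
tcp_pos: [310.3, 320.2, 245.5]
ee_rot: [-0.0, 0.553, 0.833, 0.0]
ft_force: [-0.2, -0.4, -0.4]
gripper_width: 85.0
finger_force: 0.0
```

{"name": "send_rows", "arguments": {"steps": [{"tx": -5.07, "ty": 0.54, "tz": 0, "turn": 0, "jaw": 8.5}, {"tx": -5.07, "ty": 0.54, "tz": 0, "turn": 0, "jaw": 8.5}, {"tx": -5.07, "ty": 0.54, "tz": 0, "turn": 0, "jaw": 8.5}, {"tx": -5.07, "ty": 0.54, "tz": 0, "turn": 0, "jaw": 8.5}, {"tx": -5.06, "ty": 0.54, "tz": 0, "turn": 0, "jaw": 8.5}, {"tx": 0, "ty": 0, "tz": 4.1, "turn": 0, "jaw": 8.5}, {"tx": 0, "ty": 0, "tz": 4.1, "turn": 0, "jaw": 8.5}, {"tx": 0, "ty": 0, "tz": 4.1, "turn": 0, "jaw": 8.5}], "newtons": 20}}

```text
clock: 3.85
tcp_pos: [435.0, 97.8, 121.5]
ee_rot: [0.0, 0.551, 0.835, 0.001]
ft_force: [0.6, 0.9, -0.3]
gripper_width: 85.1
finger_force: 0.0
```

Run:
```python
from h import *
p,M=tool(); f=save('wrist','w0'); P,uv=cloud(f)
for n in('handle_mid','gauge_rod'):
    for x in optics.spot_point('wrist',n)[:2]: print(n,np.round(x['point'],1),x['p'])
o=optics.outline_of('wrist','gauge_rod')
Q=P[(P[:,2]>44)&(P[:,2]<65)&(np.hypot(P[:,0]-440,P[:,1]-80)<160)] if not o else cloud(f,o[0]['pixels'])[0]
T=(Q-p)@M; T=T[abs(T[:,1])<30]; print(len(T),p)
for a in range(-200,200,10):
    k=T[(T[:,0]>=a)&(T[:,0]<a+10)]
    if len(k)>5: print(a,len(k),np.percentile(k[:,1],[2,50,98]).round(1),np.percentile(p[2]-k[:,2],[5,50,95]).round(1))
```

```text
handle_mid [430.2  92.6  50.9] 0.89
gauge_rod [443.7  56.5  48.6] 0.67
5632 [434.95326298  97.78829908 121.45725174]
-110 40 [-8.7 -4.2 -1.1] [51.4 53.5 54.5]
-100 184 [-10.   -4.8  -1.1] [51.2 53.8 55.1]
-90 176 [-8.5 -4.7 -1.1] [51.6 54.  55.1]
-80 191 [-8.9 -4.6 -1. ] [51.  53.8 55. ]
-70 200 [-8.8 -5.1 -0.8] [51.  53.7 55.3]
-60 210 [-8.7 -4.8 10.7] [ 8.9 53.7 54.9]
-50 138 [-16.9  -5.    4.8] [ 8.3 54.5 63.9]
-40 1108 [-17.5  -4.8   7.6] [44.4 58.7 64.3]
-30 350 [-11.   -5.4   0.9] [54.9 56.5 57.5]
-20 382 [-11.4  -5.3   0.7] [55.  56.5 57.6]
-10 384 [-11.2  -5.5   0.2] [55.2 56.5 57.5]
0 422 [-14.8  -5.7   0.2] [54.4 56.4 57.5]
10 433 [-11.4  -5.6   0.3] [54.6 56.4 57.7]
20 442 [-11.8  -6.    0.2] [55.  56.5 57.6]
30 449 [-11.6  -5.9  -0.3] [55.1 56.5 57.6]
40 459 [-11.9  -5.9  -0.3] [55.1 56.4 57.5]
50 64 [-10.4  -5.4  -1.3] [47.4 54.3 56.5]
```

View pics/w0.png

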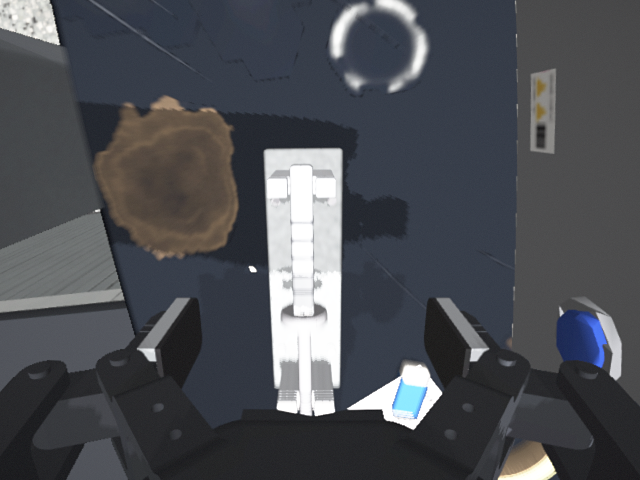

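{"name": "send_rows", "arguments": {"steps": [{"tx": 0.2, "ty": -0.54, "tz": 0, "turn": 0, "jaw": 8.5}, {"tx": 0, "ty": 0, "tz": 2.55, "turn": 0, "jaw": 6}, {"tx": 0, "ty": 0, "tz": 2.55, "turn": 0, "jaw": 6}, {"tx": 0, "ty": 0, "tz": 2.55, "turn": 0, "jaw": 5}, {"tx": 0, "ty": 0, "tz": 0, "turn": 0, "jaw": 2}, {"tx": 0, "ty": 0, "tz": 0, "turn": 0, "jaw": 0}, {"tx": 0, "ty": 0, "tz": 0, "turn": 0, "jaw": 0}, {"tx": 0, "ty": 0, "tz": 0, "turn": 0, "jaw": 0}, {"tx": 0, "ty": 0, "tz": 0, "turn": 0, "jaw": 0}], "newtons": 20}}

```text
clock: 5.18
tcp_pos: [430.0, 98.0, 47.4]
ee_rot: [0.0, 0.551, 0.835, 0.001]
ft_force: [-2.4, -0.9, 8.5]
gripper_width: 11.3
finger_force: 24.5
```

{"name": "send_rows", "arguments": {"steps": [{"tx": 0, "ty": 0, "tz": -2, "turn": 0, "jaw": 0}, {"tx": 0, "ty": 0, "tz": -4, "turn": 0, "jaw": 0}, {"tx": 0, "ty": 0, "tz": -4, "turn": 0, "jaw": 0}, {"tx": 0, "ty": 0, "tz": -3, "turn": 0, "jaw": 0}, {"tx": 0, "ty": 0, "tz": 0, "turn": 0, "jaw": 0}]}}

```text
clock: 5.8
tcp_pos: [430.6, 98.1, 178.8]
ee_rot: [0.001, 0.551, 0.835, 0.003]
ft_force: [-0.0, 0.0, -1.1]
gripper_width: 11.6
finger_force: 23.3
```

```bash
cat >> h.py <<'E'
def rod(cams=('side','top'),pic=None):
    """rod axis fit, tool-relative: prints collar/tip estimates"""
    p,M=tool(); out={}
    for cam in cams:
        f=save(cam,pic+cam) if pic else optics.grab_frame(cam)
        for n in('rod_tip','gauge_rod','handle_mid'):
            for x in optics.spot_point(cam,n)[:2]:
                q=np.array(x['point']); print(cam,n,q.round(),'tool',((q-p)@M).round(1),round(x['p'],2))
        o=optics.outline_of(cam,'gauge_rod')
        if o:
            Q=cloud(f,o[0]['pixels'])[0]; T=(Q-p)@M; T=T[(abs(T[:,1])<14)&(T[:,0]<-15)&(T[:,0]>-175)]
            if len(T)>20:
                l=cv2.fitLine(T.astype(np.float32),cv2.DIST_HUBER,0,.01,.01).ravel(); l=l if l[0]<0 else np.r_[-l[:3],l[3:]]
                print(cam,'n',len(T),'pitch down',np.degrees(np.arcsin(l[2])).round(1),'yaw off',np.degrees(np.arctan2(l[1],-l[0])).round(1),'ctr',l[3:].round(1),'minx',np.percentile(T[:,0],1).round(1))
    print('tcp',p.round(1),'toolx yaw',np.degrees(np.arctan2(M[1,0],M[0,0])).round(1))
E
python3 -c "
from h import *
rod()"
```

```text
side rod_tip [490. -36. 179.] tool [-147.1    1.8   -0.8] 0.8
side gauge_rod [447.  57. 178.] tool [-44.1  -0.9   1.2] 0.66
side handle_mid [490. -40. 182.] tool [-150.2    0.9   -3.6] 0.75
side n 368 pitch down 1.4 yaw off -1.3 ctr [-80.8   1.6  -5.7] minx -148.5
top rod_tip [489. -46. 180.] tool [-155.8   -3.1   -1.3] 0.58
top n 114 pitch down 0.5 yaw off -0.3 ctr [-116.1   -3.1   -2. ] minx -149.1
tcp [430.6  98.1 178.8] toolx yaw 113.2
```

{"name": "send_rows", "arguments": {"steps": [{"tx": 0, "ty": 0, "tz": 0, "turn": -9.4, "jaw": 0}, {"tx": 0, "ty": 0, "tz": 0, "turn": -9.4, "jaw": 0}, {"tx": -4.17, "ty": -0.81, "tz": 0, "turn": 0, "jaw": 0}, {"tx": -4.17, "ty": -0.81, "tz": 0, "turn": 0, "jaw": 0}, {"tx": -4.17, "ty": -0.81, "tz": 0, "turn": 0, "jaw": 0}, {"tx": 0, "ty": 0, "tz": 3.3, "turn": 0, "jaw": 0}, {"tx": 0, "ty": 0, "tz": 3.3, "turn": 0, "jaw": 0}, {"tx": 0, "ty": 0, "tz": 0, "turn": 0, "jaw": 0}]}}

```text
clock: 7.3
tcp_pos: [492.8, -12.0, 107.9]
ee_rot: [-0.002, 0.407, 0.913, -0.002]
ft_force: [-0.8, -0.4, -0.6]
gripper_width: 11.4
finger_force: 23.3
```

Run:
```python
from h import *
rod(pic='h')
p,M=tool()
for cam in('side','top'):
    f=optics.grab_frame(cam)
    for n in('tube_mouth','reservoir','tube_inside'):
        for x in optics.spot_point(cam,n)[:1]: print(cam,n,((np.array(x['point'])-p)@M).round(1),round(x['p'],2))
    P,_=cloud(f); T=(P-p)@M; 
    # slices along tool -x: rod stem and tube
    for a in range(-250,-60,8):
        k=T[(T[:,0]>=a)&(T[:,0]<a+8)&(abs(T[:,1])<16)&(T[:,2]<30)]
        if len(k)>3: print(cam,a+4,len(k),'y',np.percentile(k[:,1],[5,50,95]).round(1),'z top',np.percentile(k[:,2],[5,50]).round(1))
a=cv2.imread('pics/hside.png')[210:390,170:350]; b=cv2.imread('pics/htop.png')[140:320,320:500]
cv2.imwrite('pics/hc.png',cv2.resize(np.hstack([a,b]),None,fx=2.2,fy=2.2))
```

```text
side rod_tip [ 598. -122.  109.] tool [-152.3    4.3   -1.1] 0.87
side rod_tip [345. 275.  -2.] tool [312.4  82.3 110. ] 0.73
side gauge_rod [517. -44. 109.] tool [-40.6  -3.5  -1.2] 0.57
side handle_mid [498. -12. 108.] tool [-3.5  3.8 -0.5] 0.85
side n 383 pitch down 1.5 yaw off -0.8 ctr [-82.5   0.6  -6.1] minx -150.7
top rod_tip [ 610. -138.  113.] tool [-172.3    3.3   -5.1] 0.64
top rod_tip [ 418. -158.    0.] tool [ -59.2 -152.9  108.4] 0.35
tcp [492.8 -12.  107.9] toolx yaw 132.0
side tube_mouth [-172.5   -0.6   -4.9] 0.86
side reservoir [-172.     0.   107.6] 0.91
side tube_inside [-254.8    0.4   69. ] 0.69
side -230 18 y [-4.9 -0.6  5. ] z top [24.8 28.2]
side -222 49 y [-8.6  0.   8.9] z top [20.2 24.7]
side -214 72 y [-7.7  3.4  9.5] z top [14.1 20. ]
side -206 68 y [-8.7  2.5  9.8] z top [ 7.1 12.8]
side -198 75 y [-8.1  2.4  9.1] z top [-1.1  5.7]
side -190 72 y [-8.4  3.6  9.9] z top [-6.1 -0.6]
side -182 70 y [-9.   2.8  9.9] z top [-12.3  -7.1]
side -174 23 y [-9.2  3.5  9.4] z top [-10.3  -6.4]
side -166 12 y [-7.9 -1.5  5. ] z top [-2.3  0.8]
side -150 16 y [-1.9 
[... 507 characters left out ...]
z top [-358.1   -8.4]
side -62 366 y [-7.8  1.9  9.4] z top [-376.3 -353.2]
top tube_mouth [-174.     3.7   -5. ] 0.96
top reservoir [-173.2    1.   109.3] 0.95
top tube_inside [-259.2   -1.3   70.7] 0.77
top -230 4 y [-2.6  0.2  3. ] z top [27.5 28.5]
top -222 16 y [-7.1  0.4  7.2] z top [22.1 25.7]
top -214 22 y [-8.8 -1.1  9.1] z top [14.4 18.3]
top -206 19 y [-9.  -0.8  9.8] z top [ 8.5 11.4]
top -198 24 y [-9.3 -2.   9.1] z top [0.4 5.9]
top -190 20 y [-8.9 -0.2  7.8] z top [-6.8 -1.7]
top -182 30 y [-8.9 -0.8  7.2] z top [-12.   -6.1]
top -174 34 y [-10.   -1.6   7.6] z top [-11.2  -2.4]
top -166 6 y [-6.3 -2.7  2. ] z top [-0.7  0.1]
top -62 11 y [-4.8 -1.1  3.2] z top [-379.8 -374.9]
```

View pics/hc.png

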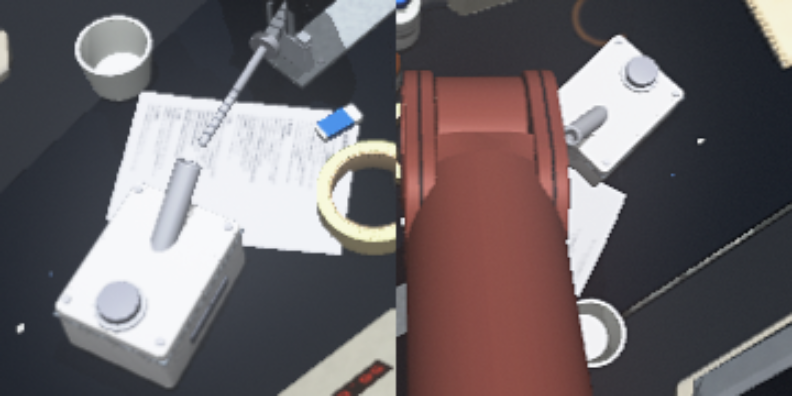

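{"name": "send_rows", "arguments": {"steps": [{"tx": 0, "ty": 0, "tz": -0.4, "turn": 0, "jaw": 0}, {"tx": -0.7, "ty": 0, "tz": 0, "turn": 0, "jaw": 0}, {"tx": -0.7, "ty": 0, "tz": 0, "turn": 0, "jaw": 0}, {"tx": 0, "ty": 0, "tz": 0, "turn": 0, "jaw": 0}]}}

```text
clock: 8.7
tcp_pos: [504.4, -22.9, 113.8]
ee_rot: [0.0, 0.407, 0.913, -0.0]
ft_force: [0.6, 0.6, -0.6]
gripper_width: 11.3
finger_force: 23.3
```

```bash
cat >> h.py <<'E'
def prof(cam='side',lo=-210,hi=-60,st=5,hw=14,crop=None,name=None):
    p,M=tool(); f=optics.grab_frame(cam); P,_=cloud(f); T=(P-p)@M
    for a in range(lo,hi,st):
        k=T[(T[:,0]>=a)&(T[:,0]<a+st)&(abs(T[:,1])<hw)&(T[:,2]<130)&(T[:,2]>-60)]
        k=k[k[:,2]<np.min(k[:,2],initial=0)+14]
        if len(k)>3: print(a+st/2,len(k),'y',np.percentile(k[:,1],[5,50,95]).round(1),'z',np.percentile(k[:,2],[5,50]).round(1))
    if name: c=f['color'][crop[0]:crop[1],crop[2]:crop[3],::-1]; cv2.imwrite(f'pics/{name}.png',cv2.resize(c,None,fx=4,fy=4))
    print('tcp',p.round(1))
E
python3 -c "
from h import *
prof(lo=-190,hi=-125)"
```

```text
-187.5 26 y [-5.5  1.9  9.1] z [ 7.9 10.9]
-182.5 36 y [-8.1  1.5  8.3] z [3.8 8. ]
-177.5 41 y [-8.   1.5  9. ] z [-1.1  4.5]
-172.5 38 y [-7.4  3.1  9.7] z [-6.4  0.1]
-167.5 42 y [-8.6  1.6  9.6] z [-8.7 -3.5]
-162.5 28 y [-7.7  5.6 11.1] z [-8.1 -4.9]
-157.5 11 y [-9.1 -0.1  9.4] z [-3.9 -0.5]
-152.5 16 y [-7.4 -0.8  2.6] z [-6.2  3. ]
-147.5 13 y [-3.5 -0.9  2.9] z [-7.1 -4.5]
-142.5 10 y [-3.1  0.7  2.8] z [-7.3 -5.3]
-137.5 12 y [-3.2  0.2  2.6] z [-7.7 -5.9]
-132.5 11 y [-2.8  1.9  3.5] z [-6.9 -5.3]
-127.5 14 y [-4.3 -0.4  2.9] z [-7.4 -5. ]
tcp [504.4 -22.9 113.8]
```

{"name": "send_rows", "arguments": {"steps": [{"tx": 0, "ty": 0, "tz": 0.2, "turn": 0, "jaw": 0}, {"tx": 0, "ty": 0, "tz": 0, "turn": 0, "jaw": 0}, {"tx": -0.5, "ty": 0, "tz": 0, "turn": 0, "jaw": 0}, {"tx": -0.4, "ty": 0, "tz": 0, "turn": 0, "jaw": 0}, {"tx": -0.2, "ty": 0, "tz": 0, "turn": 0, "jaw": 0}, {"tx": 0, "ty": 0, "tz": 0, "turn": 0, "jaw": 0}, {"tx": 0, "ty": 0, "tz": 0, "turn": 0, "jaw": 0}]}}

```text
clock: 9.62
tcp_pos: [511.3, -30.2, 111.8]
ee_rot: [-0.0, 0.407, 0.913, -0.0]
ft_force: [-0.2, 0.5, -1.3]
gripper_width: 11.3
finger_force: 23.3
```

```bash
python3 -c "
from h import *
prof(lo=-175,hi=-115,crop=(230,380,180,330),name='h2')
print(np.round(env.sense()['ft_force'],1))"
```

```text
-172.5 44 y [-8.6  1.7  9.5] z [2.4 6.8]
-167.5 39 y [-7.   1.8  9.1] z [-1.4  2.9]
-162.5 43 y [-8.9  2.6  9.6] z [-5.3 -1.8]
-157.5 43 y [-9.   1.2  9.3] z [-9.7 -5.4]
-152.5 24 y [-7.5  4.5 10.3] z [-11.4  -8. ]
-147.5 21 y [-8.6  0.8  9.5] z [-7.6 -4.5]
-142.5 14 y [-7.   1.2  3.7] z [-6.9 -5. ]
-137.5 12 y [-4.1  0.6  3.4] z [-7.1 -5. ]
-132.5 11 y [-3.3 -0.   3.4] z [-7.1 -5.5]
-127.5 11 y [-3.   0.7  2. ] z [-6.7 -4.9]
-122.5 13 y [-3.7  0.4  3. ] z [-7.7 -5. ]
-117.5 9 y [-3.1  0.6  3.3] z [-6.8 -5.3]
tcp [511.3 -30.2 111.8]
[ 0.   0.7 -0.6]
```

View pics/h2.png

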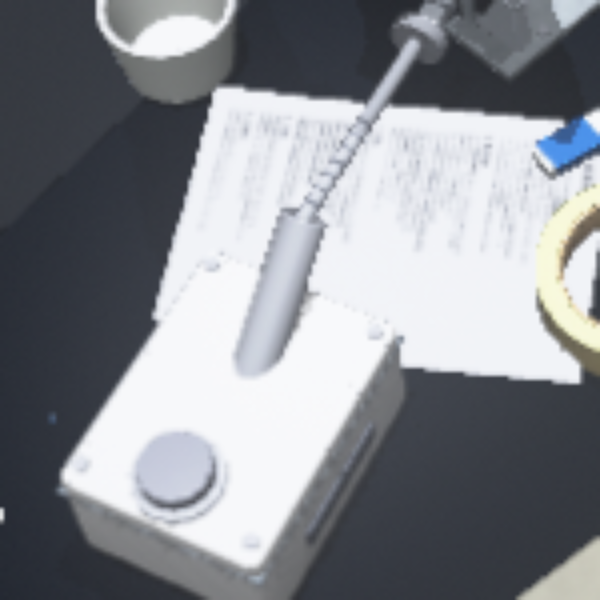

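{"name": "send_rows", "arguments": {"steps": [{"tx": -0.3, "ty": 0, "tz": 0, "turn": 0, "jaw": 0}, {"tx": -0.05, "ty": 0, "tz": -0.4, "turn": 0, "jaw": 0}, {"tx": -0.05, "ty": 0, "tz": -0.45, "turn": 0, "jaw": 0}, {"tx": -0.05, "ty": 0, "tz": -0.45, "turn": 0, "jaw": 0}, {"tx": 0, "ty": 0, "tz": 0, "turn": 0, "jaw": 0}]}}

```text
clock: 10.3
tcp_pos: [514.4, -33.5, 125.2]
ee_rot: [0.0, 0.407, 0.913, 0.0]
ft_force: [-0.8, 1.6, -1.1]
gripper_width: 11.2
finger_force: 23.1
```

```bash
python3 -c "
from h import *
prof(lo=-165,hi=-75,st=10)
print(np.round(env.sense()['ft_force'],1))"
```

```text
-160.0 50 y [-6.2 -0.   7.4] z [ 6.1 11.2]
-150.0 66 y [-9.3  2.4  9.7] z [2.3 6. ]
-140.0 32 y [-8.   0.4  7.9] z [5.4 7.8]
-130.0 24 y [-4.1 -0.3  2.8] z [2.9 6.4]
-120.0 21 y [-3.4  0.7  2.9] z [3.2 5.3]
-110.0 24 y [-3.8  0.4  3.1] z [2.1 4.7]
-100.0 23 y [-4.   0.1  2.7] z [0.9 3.7]
-90.0 26 y [-3.3  1.1  2.8] z [-0.2  2.3]
-80.0 22 y [-4.5  0.7  3.5] z [-1.6  2. ]
tcp [514.4 -33.5 125.2]
[-1.1  1.2 -0.5]
```

{"name": "send_rows", "arguments": {"steps": [{"tx": -0.12, "ty": 0, "tz": -0.64, "turn": 0, "jaw": 0}, {"tx": -0.15, "ty": 0, "tz": -0.64, "turn": 0, "jaw": 0}, {"tx": -0.18, "ty": 0, "tz": -0.64, "turn": 0, "jaw": 0}, {"tx": -0.2, "ty": 0, "tz": -0.64, "turn": 0, "jaw": 0}, {"tx": -0.25, "ty": 0, "tz": -0.64, "turn": 0, "jaw": 0}, {"tx": -0.28, "ty": 0, "tz": -0.64, "turn": 0, "jaw": 0}, {"tx": 0, "ty": 0, "tz": 0, "turn": 0, "jaw": 0}]}}

```text
clock: 11.22
tcp_pos: [522.8, -42.8, 163.8]
ee_rot: [0.001, 0.407, 0.913, 0.0]
ft_force: [-0.0, 0.2, -1.2]
gripper_width: 11.4
finger_force: 23.2
```

```bash
python3 -c "
from h import *
prof(lo=-165,hi=-75,st=10)
print(np.round(env.sense()['ft_force'],1))"
```

```text
tcp [522.8 -42.8 163.8]
[-0.   0.8 -1. ]
```

```bash
sed -i 's/np.min(k\[:,2\],initial=0)+14/np.min(k[:,2],initial=999)+14/' h.py; python3 -c "
from h import *
prof(lo=-165,hi=-75,st=10)"
```

```text
-160.0 78 y [-8.2  1.7  9.6] z [56.7 62.2]
-150.0 62 y [-7.6  1.1  7.5] z [46.9 52.7]
-140.0 78 y [-8.5  2.1  9.2] z [40.9 45.7]
-130.0 37 y [-8.6  0.9  9.8] z [42.2 45.2]
-120.0 29 y [-4.2 -0.3  2.8] z [37.3 41.4]
-110.0 27 y [-4.   0.5  3. ] z [34.4 37.8]
-100.0 30 y [-3.5  0.1  3. ] z [28.5 33.9]
-90.0 27 y [-3.8  0.8  3.3] z [25.5 30. ]
-80.0 24 y [-3.6  0.4  3.6] z [22.9 25.7]
tcp [522.7 -42.8 163.5]
```

{"name": "send_rows", "arguments": {"steps": [{"tx": -0.3, "ty": 0, "tz": -0.6, "turn": 0, "jaw": 0}, {"tx": -0.34, "ty": 0, "tz": -0.6, "turn": 0, "jaw": 0}, {"tx": -0.38, "ty": 0, "tz": -0.6, "turn": 0, "jaw": 0}, {"tx": -0.42, "ty": 0, "tz": -0.6, "turn": 0, "jaw": 0}, {"tx": -0.46, "ty": 0, "tz": -0.6, "turn": 0, "jaw": 0}, {"tx": -0.5, "ty": 0, "tz": -0.55, "turn": 0, "jaw": 0}, {"tx": -0.5, "ty": 0, "tz": -0.5, "turn": 0, "jaw": 0}, {"tx": 0, "ty": 0, "tz": 0, "turn": 0, "jaw": 0}]}}

```text
clock: 12.32
tcp_pos: [542.2, -64.6, 204.2]
ee_rot: [0.001, 0.407, 0.913, -0.0]
ft_force: [-0.1, -0.1, -1.7]
gripper_width: 11.5
finger_force: 23.9
```

```bash
python3 -c "
from h import *
prof(lo=-145,hi=-55,st=10)
print(np.round(env.sense()['ft_force'],1))"
```

```text
-140.0 73 y [-6.9  1.4  8.4] z [103.8 109.5]
-130.0 75 y [-8.   2.2  9.4] z [ 96.2 101.5]
-120.0 78 y [-8.6  2.6  9.2] z [87.9 93.9]
-110.0 80 y [-8.3  2.4  9.8] z [81.5 86. ]
-100.0 37 y [-5.4  0.9  4.3] z [75.6 81.1]
-90.0 32 y [-3.7 -0.2  3.1] z [68.1 71.9]
-80.0 31 y [-4.  -0.3  3.2] z [58.4 64.1]
-70.0 35 y [-3.4  0.   3.4] z [51.  55.6]
-60.0 33 y [-3.6  0.3  3.4] z [43.8 47.8]
tcp [542.2 -64.6 204.2]
[ 0.7 -0.3 -0.9]
```

```bash
python3 -c "
from h import *
f=optics.grab_frame('side')
cv2.imwrite('pics/h3.png',cv2.resize(f['color'][220:330,200:310,::-1],None,fx=5,fy=5,interpolation=cv2.INTER_CUBIC))"
```

```text
(no output)
```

View pics/h3.png

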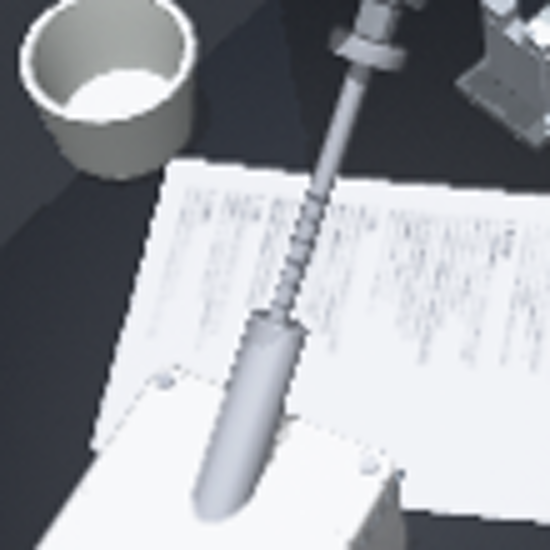

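{"name": "send_rows", "arguments": {"steps": [{"tx": 0.77, "ty": 0, "tz": -0.64, "turn": 0, "jaw": 0}, {"tx": 0.77, "ty": 0, "tz": -0.64, "turn": 0, "jaw": 0}, {"tx": 0.77, "ty": 0, "tz": -0.64, "turn": 0, "jaw": 0}, {"tx": 0.77, "ty": 0, "tz": -0.64, "turn": 0, "jaw": 0}, {"tx": 0, "ty": 0, "tz": -2, "turn": 0, "jaw": 0}, {"tx": 0, "ty": 0, "tz": 0, "turn": 9.57, "jaw": 0}, {"tx": 0, "ty": 0, "tz": 0, "turn": 9.57, "jaw": 0}, {"tx": 0, "ty": 0, "tz": 0, "turn": 9.57, "jaw": 0}, {"tx": 0, "ty": 0, "tz": 0, "turn": 9.57, "jaw": 0}, {"tx": 0, "ty": 0, "tz": 0, "turn": 9.57, "jaw": 0}]}}

```text
clock: 13.68
tcp_pos: [520.9, -40.8, 249.7]
ee_rot: [0.0, 0.744, 0.668, 0.0]
ft_force: [-0.4, 0.4, -1.4]
gripper_width: 11.5
finger_force: 24.0
```

{"name": "send_rows", "arguments": {"steps": [{"tx": 0, "ty": 0, "tz": 0, "turn": 9.57, "jaw": 0}, {"tx": 0, "ty": 0, "tz": 0, "turn": 9.57, "jaw": 0}, {"tx": 0, "ty": 0, "tz": 0, "turn": 0, "jaw": 0}]}}

```text
clock: 14.05
tcp_pos: [520.9, -40.8, 249.6]
ee_rot: [-0.0, 0.843, 0.538, 0.0]
ft_force: [0.3, 0.8, -0.6]
gripper_width: 11.2
finger_force: 24.0
```

```bash
python3 -c "
from h import *
rod()
prof(lo=-165,hi=-25,st=10)
print(np.round(env.sense()['joint_positions'],2))"
```

```text
side rod_tip [ 476. -141.  154.] tool [-109.9    1.1   95.4] 0.95
side rod_tip [446.  59.  -3.] tool [  58.6 -110.4  252.2] 0.16
side gauge_rod [527. -38. 250.] tool [ 5.1  4.2 -0.2] 0.74
side gauge_rod [509. -68. 224.] tool [-30.1   0.7  25.1] 0.63
side n 328 pitch down 41.2 yaw off -2.4 ctr [-61.8   2.1  48.2] minx -110.8
tcp [520.9 -40.8 249.6] toolx yaw 65.0
-110.0 20 y [-1.7  1.4  3.8] z [83.7 88.6]
-100.0 26 y [-3.   1.4  3.3] z [76.1 81.5]
-90.0 25 y [-2.   0.7  3.1] z [67.6 72.2]
-80.0 25 y [-1.7  1.7  3.6] z [60.1 63.7]
-70.0 26 y [-2.   1.5  3.9] z [50.4 56. ]
-60.0 26 y [-1.2  1.7  2.9] z [41.8 47. ]
-50.0 26 y [-1.6  1.2  3.2] z [35.4 39.4]
-40.0 10 y [-3.6  2.   6.6] z [10.6 13.9]
-30.0 74 y [-9.1  4.2 11.6] z [10.1 14. ]
tcp [521.  -41.1 249.3]
[-0.68  0.06  0.71  1.8  -0.04  1.3  -0.39]
```

{"name": "send_rows", "arguments": {"steps": [{"tx": -1.66, "ty": -1.58, "tz": 0, "turn": 0, "jaw": 0}, {"tx": -1.66, "ty": -1.58, "tz": 0, "turn": 0, "jaw": 0}, {"tx": -1.66, "ty": -1.58, "tz": 0, "turn": 0, "jaw": 0}, {"tx": 0, "ty": 0, "tz": 3.5, "turn": 0, "jaw": 0}, {"tx": 0, "ty": 0, "tz": 3.4, "turn": 0, "jaw": 0}, {"tx": 0, "ty": 0, "tz": 1.6, "turn": 0, "jaw": 0}, {"tx": 0, "ty": 0, "tz": 0, "turn": 0, "jaw": 0}]}}

```text
clock: 15.48
tcp_pos: [456.6, -66.2, 163.9]
ee_rot: [-0.0, 0.844, 0.537, -0.001]
ft_force: [0.7, -0.4, 0.6]
gripper_width: 11.7
finger_force: 23.9
```

```bash
python3 -c "
from h import *
rod(cams=('side','top'))
f=save('side','c1')
p,M=tool()
for x in optics.spot_point('side','cup_rim')[:2]: print(x['point'],x['p'],((np.array(x['point'])-p)@M).round(1))
cv2.imwrite('pics/c1.png',cv2.resize(f['color'][180:300,180:300,::-1],None,fx=4,fy=4,interpolation=cv2.INTER_CUBIC))"
```

```text
side rod_tip [ 410. -165.   68.] tool [-108.7   -0.3   96.4] 0.82
side gauge_rod [444. -93. 134.] tool [-29.6  -0.5  29.6] 0.79
side gauge_rod [638.  10.   0.] tool [145.5 132.4 163.4] 0.74
side handle_mid [462. -64. 161.] tool [4.8 4.3 2.8] 0.89
side handle_mid [ 610. -140.  116.] tool [ -2.1 169.8  48. ] 0.49
side n 244 pitch down 40.8 yaw off -2.8 ctr [-60.6   2.6  47.3] minx -110.2
top handle_mid [551.  10.   8.] tool [109.7  53.4 155.3] 0.66
top handle_mid [460. -65. 165.] tool [ 2.6  2.  -1.4] 0.59
tcp [456.6 -66.2 163.9] toolx yaw 65.0
[417.0, -156.6, 46.6] 0.63 [-99.    1.9 117.9]
```

View pics/c1.png

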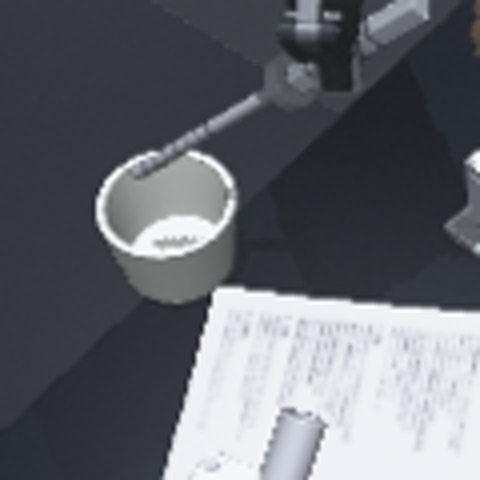

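{"name": "send_rows", "arguments": {"steps": [{"tx": 0, "ty": 0, "tz": 2, "turn": 0, "jaw": 0}, {"tx": 0, "ty": 0, "tz": 1.8, "turn": 0, "jaw": 0}, {"tx": 0, "ty": 0, "tz": 0, "turn": 0, "jaw": 0}, {"tx": 0, "ty": 0, "tz": 0, "turn": 0, "jaw": 0}, {"tx": 0, "ty": 0, "tz": 0, "turn": 0, "jaw": 0}]}}

```text
clock: 16.7
tcp_pos: [457.5, -66.2, 127.1]
ee_rot: [0.0, 0.843, 0.537, 0.001]
ft_force: [0.1, 0.3, -1.3]
gripper_width: 11.4
finger_force: 23.9
```

```bash
python3 -c "
from h import *
rod(cams=('side',))
print([ (np.round(x['point']),x['p']) for x in optics.spot_point('side','cup')[:2]])"
```

```text
side rod_tip [ 412. -165.   31.] tool [-108.7    0.2   95.7] 0.93
side gauge_rod [446. -92. 103.] tool [-28.4   0.1  24.1] 0.81
side handle_mid [460. -63. 128.] tool [ 4.1  1.3 -0.5] 0.6
side n 230 pitch down 41.4 yaw off -2.9 ctr [-60.3   1.8  46.6] minx -108.1
tcp [457.5 -66.2 127.1] toolx yaw 65.0
[(array([ 414., -159.,   -1.]), 0.9)]
```

{"name": "send_rows", "arguments": {"steps": [{"tx": 0, "ty": 0, "tz": -3, "turn": 0, "jaw": 0}, {"tx": 0, "ty": 0, "tz": -4.7, "turn": 0, "jaw": 0}, {"tx": 0, "ty": 0, "tz": -4.6, "turn": 0, "jaw": 0}, {"tx": 1.66, "ty": 1.58, "tz": 0, "turn": 0, "jaw": 0}, {"tx": 1.66, "ty": 1.58, "tz": 0, "turn": 0, "jaw": 0}, {"tx": 1.66, "ty": 1.58, "tz": 0, "turn": 0, "jaw": 0}, {"tx": 0, "ty": 0, "tz": 0, "turn": -9.57, "jaw": 0}, {"tx": 0, "ty": 0, "tz": 0, "turn": -9.57, "jaw": 0}, {"tx": 0, "ty": 0, "tz": 0, "turn": -9.57, "jaw": 0}, {"tx": 0, "ty": 0, "tz": 0, "turn": -9.57, "jaw": 0}]}}

```text
clock: 18.25
tcp_pos: [521.0, -41.0, 249.2]
ee_rot: [-0.0, 0.619, 0.786, -0.0]
ft_force: [-0.3, 0.6, -0.5]
gripper_width: 11.3
finger_force: 24.0
```

{"name": "send_rows", "arguments": {"steps": [{"tx": 0, "ty": 0, "tz": 0, "turn": -9.57, "jaw": 0}, {"tx": 0, "ty": 0, "tz": 0, "turn": -9.57, "jaw": 0}, {"tx": 0, "ty": 0, "tz": 0, "turn": -9.57, "jaw": 0}, {"tx": 0, "ty": 0, "tz": 2, "turn": 0, "jaw": 0}, {"tx": 0, "ty": 0, "tz": 0, "turn": 0, "jaw": 0}, {"tx": 0, "ty": 0, "tz": 0, "turn": 0, "jaw": 0}]}}

```text
clock: 19.0
tcp_pos: [521.2, -41.1, 229.8]
ee_rot: [0.0, 0.407, 0.913, -0.0]
ft_force: [0.7, 0.4, -0.9]
gripper_width: 11.5
finger_force: 23.9
```

```bash
python3 -c "
from h import *
rod(cams=('side',))
prof(lo=-165,hi=-45,st=5)"
```

```text
side rod_tip [ 597. -124.  132.] tool [-111.9    0.9   98.3] 0.77
side gauge_rod [542. -64. 205.] tool [-30.8  -0.2  24.9] 0.95
side handle_mid [524. -41. 229.] tool [-1.7  2.3  1.2] 0.91
side handle_mid [639.   6.  -2.] tool [-43.6 118.8 231.8] 0.59
tcp [521.2 -41.1 229.8] toolx yaw 132.0
-162.5 28 y [-6.4  0.9  6.8] z [124.3 127.5]
-157.5 38 y [-8.7  0.4  7.5] z [118.5 124. ]
-152.5 41 y [-7.7  2.2  9.1] z [116.2 119.9]
-147.5 42 y [-7.1  1.6  9.2] z [112.7 116.1]
-142.5 40 y [-9.1  1.7  9.4] z [107.  112.6]
-137.5 27 y [-9.1  3.   8.8] z [107.6 110.3]
-132.5 12 y [-8.6 -0.2  9.6] z [112.5 115.3]
-127.5 9 y [-6.9 -2.8  2.2] z [118.6 120.4]
-112.5 11 y [-3.3 -0.3  1.9] z [88.7 90.9]
-107.5 17 y [-3.8  0.3  2.6] z [83.6 88.7]
-102.5 16 y [-3.1  0.6  3. ] z [80.  84.3]
-97.5 19 y [-3.9  0.4  3.2] z [76.6 79.9]
-92.5 19 y [-2.7  0.5  3.1] z [69.7 74.4]
-87.5 17 y [-3.6  1.   3.2] z [66.5 71.2]
-82.5 16 y [-3.9  0.5  3.1] z [63.  66.7]
-77.5 16 y [-4.2  0.5  2.9] z [60.2 64. ]
-72.5 20 y [-3.6  0.5  3.4] z [54.1 58.2]
-67.5 16 y [-2.5 -0.2  3.5] z [50.6 53.6]
-62.5 19 y [-2.5 -0.1  3.1] z [45.5 49.2]
-57.5 15 y [-2.2  0.8  3.4] z [42.2 44.5]
-52.5 19 y [-3.5  0.4  3.1] z [38.1 40.9]
-47.5 16 y [-3.   0.3  3.2] z [34.5 36.8]
tcp [521.3 -41.1 229.8]
```

{"name": "send_rows", "arguments": {"steps": [{"tx": 0, "ty": 0, "tz": 0.35, "turn": 0, "jaw": 0}, {"tx": -0.77, "ty": 0, "tz": 0.64, "turn": 0, "jaw": 0}, {"tx": -0.77, "ty": 0, "tz": 0.64, "turn": 0, "jaw": 0}, {"tx": -0.46, "ty": 0, "tz": 0.38, "turn": 0, "jaw": 0}, {"tx": -0.46, "ty": 0, "tz": 0.38, "turn": 0, "jaw": 0}, {"tx": -0.46, "ty": 0, "tz": 0.38, "turn": 0, "jaw": 0}, {"tx": 0, "ty": 0, "tz": 0, "turn": 0, "jaw": 0}]}}

```text
clock: 20.18
tcp_pos: [540.6, -63.1, 201.3]
ee_rot: [-0.0, 0.407, 0.913, -0.0]
ft_force: [-0.3, -0.4, -0.5]
gripper_width: 11.7
finger_force: 23.9
```

```bash
python3 -c "
from h import *
prof(lo=-145,hi=-45,st=5)
print(np.round(env.sense()['ft_force'],1))"
```

```text
-142.5 39 y [-6.2  2.3  9.3] z [102.  107.2]
-137.5 37 y [-8.1  2.4  9.1] z [ 98.3 104.8]
-132.5 43 y [-7.8  1.1 10.3] z [94.8 99.1]
-127.5 38 y [-8.   1.6  8. ] z [89.6 94.7]
-122.5 38 y [-8.6  2.7  9.6] z [87.5 92. ]
-117.5 42 y [-8.1  2.1  9.6] z [83. 87.]
-112.5 39 y [-9.2  1.1  8.2] z [76.8 82.3]
-107.5 24 y [-8.7  6.3 10.3] z [80.  82.1]
-102.5 22 y [-7.7 -0.3  7.8] z [78.6 84.4]
-97.5 16 y [-3.5 -0.3  3. ] z [75.4 80. ]
-92.5 19 y [-3.9  0.6  2.8] z [70.2 74.8]
-87.5 16 y [-3.5 -0.3  2.3] z [66.9 72.2]
-82.5 18 y [-3.   1.   2.9] z [62.4 66.9]
-77.5 17 y [-3.9  0.5  2.9] z [58.2 61.7]
-72.5 18 y [-3.3  0.6  3. ] z [55.1 58. ]
-67.5 17 y [-3.3  0.4  3.3] z [51.3 53.8]
-62.5 17 y [-3.6  0.6  3.3] z [45.4 50.6]
-57.5 18 y [-4.   0.4  2.7] z [43.5 47.3]
-52.5 19 y [-2.7  0.6  2.5] z [38.3 41.7]
-47.5 19 y [-3.9 -0.5  3.7] z [33.6 36.5]
tcp [540.6 -63.1 201.3]
[-0.3  0.2 -0. ]
```

{"name": "send_rows", "arguments": {"steps": [{"tx": -0.77, "ty": 0, "tz": 0.64, "turn": 0, "jaw": 0}, {"tx": -0.77, "ty": 0, "tz": 0.64, "turn": 0, "jaw": 0}, {"tx": -0.76, "ty": 0, "tz": 0.64, "turn": 0, "jaw": 0}, {"tx": -0.77, "ty": 0, "tz": 0.64, "turn": 0, "jaw": 0}, {"tx": 0, "ty": 0, "tz": 0, "turn": 0, "jaw": 0}]}}

```text
clock: 20.85
tcp_pos: [561.0, -86.3, 175.3]
ee_rot: [-0.0, 0.407, 0.913, -0.001]
ft_force: [-0.1, 0.1, -0.3]
gripper_width: 11.6
finger_force: 23.9
```

{"name": "send_rows", "arguments": {"steps": [{"tx": -0.77, "ty": 0, "tz": 0.64, "turn": 0, "jaw": 0}, {"tx": -0.76, "ty": 0, "tz": 0.64, "turn": 0, "jaw": 0}, {"tx": -0.77, "ty": 0, "tz": 0.64, "turn": 0, "jaw": 0}, {"tx": -0.38, "ty": 0, "tz": 0.32, "turn": 0, "jaw": 0}, {"tx": 0, "ty": 0, "tz": 0, "turn": 0, "jaw": 0}]}}

```text
clock: 21.48
tcp_pos: [579.0, -105.9, 153.3]
ee_rot: [-0.0, 0.407, 0.913, -0.0]
ft_force: [-0.1, 0.8, -1.7]
gripper_width: 11.9
finger_force: 24.0
```

```bash
python3 -c "
from h import *
prof(lo=-85,hi=-20,st=5,crop=(220,320,200,300),name='seat')
print(np.round(env.sense()['ft_force'],1))"
```

```text
-82.5 36 y [-7.4  3.6 10. ] z [53.3 57.2]
-77.5 46 y [-6.7  2.4  9.8] z [49.1 53. ]
-72.5 40 y [-6.9  2.   9. ] z [43.6 48.5]
-67.5 36 y [-9.4  2.1  9.4] z [40. 45.]
-62.5 46 y [-8.4  1.9  8.8] z [35.3 40.9]
-57.5 38 y [-7.7  2.   9.9] z [32.9 36.6]
-52.5 36 y [-8.8  4.6  9.8] z [30.1 33.7]
-47.5 20 y [-9.2 -0.   9.7] z [32.6 37.5]
-42.5 20 y [-6.8  0.1  7.4] z [28.9 34.1]
-37.5 14 y [-6.  -1.6  6.7] z [10.6 13.2]
-32.5 42 y [-10.6   2.5  10.7] z [ 9.1 13. ]
-27.5 24 y [-9.8  6.2 12.5] z [11.2 14.5]
-22.5 33 y [-5.4  1.4 10.8] z [ 9.  13.2]
tcp [ 579.  -105.9  153.3]
[-1.3  0.2 -1.1]
```

View pics/seat.png

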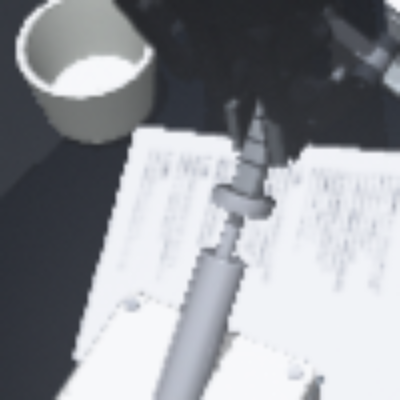

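{"name": "send_rows", "arguments": {"steps": [{"tx": -0.46, "ty": 0, "tz": 0.385, "turn": 0, "jaw": 0}, {"tx": -0.46, "ty": 0, "tz": 0.385, "turn": 0, "jaw": 0}, {"tx": -0.15, "ty": 0, "tz": 0.13, "turn": 0, "jaw": 0}, {"tx": 0, "ty": 0, "tz": 0, "turn": 0, "jaw": 0}]}}

```text
clock: 22.02
tcp_pos: [586.1, -113.6, 144.5]
ee_rot: [-0.0, 0.407, 0.913, -0.0]
ft_force: [-0.1, -0.6, -1.5]
gripper_width: 11.4
finger_force: 24.0
```

{"name": "send_rows", "arguments": {"steps": [{"tx": -0.15, "ty": 0, "tz": 0.13, "turn": 0, "jaw": 0}, {"tx": -0.08, "ty": 0, "tz": 0.065, "turn": 0, "jaw": 0}, {"tx": 0, "ty": 0, "tz": 0, "turn": 0, "jaw": 0}]}}

```text
clock: 22.4
tcp_pos: [587.7, -115.2, 142.7]
ee_rot: [-0.0, 0.407, 0.913, -0.0]
ft_force: [0.8, 0.1, -0.8]
gripper_width: 11.4
finger_force: 24.0
```

```bash
python3 -c "
from h import *
prof(lo=-65,hi=-20,st=5)
f=optics.grab_frame('side')
cv2.imwrite('pics/seat2.png',cv2.resize(f['color'][240:300,220:290,::-1],None,fx=8,fy=8,interpolation=cv2.INTER_CUBIC))
print(np.round(env.sense()['ft_force'],1))"
```

```text
-62.5 40 y [-6.3  2.3  7.5] z [35.3 40.4]
-57.5 41 y [-8.6  2.6  9.5] z [32.4 37.4]
-52.5 41 y [-7.7  0.8  8.7] z [28.6 32.6]
-47.5 41 y [-8.   1.7  9.9] z [24.3 28.3]
-42.5 38 y [-7.8  1.9  9.4] z [20.4 24.5]
-37.5 20 y [-6.9 -0.2  9. ] z [10.4 20.6]
-32.5 41 y [-8.9  2.8 10.3] z [ 9.8 13.3]
-27.5 27 y [-11.6   6.2  12.8] z [11.5 14.6]
-22.5 37 y [-7.2  1.1 11.9] z [ 9.5 14.1]
tcp [ 587.7 -115.2  142.7]
[-0.  -0.7 -0.8]
```

View pics/seat2.png

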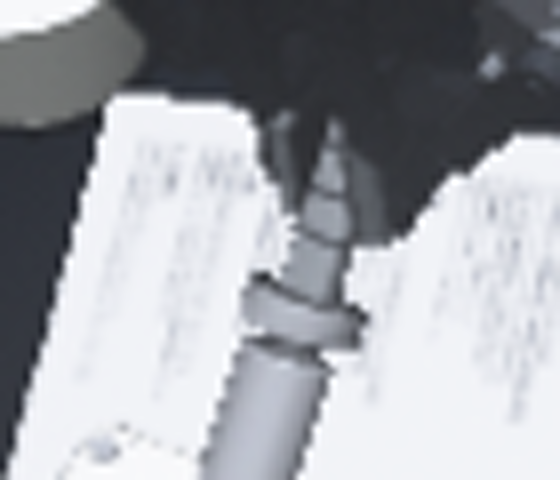

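{"name": "send_rows", "arguments": {"steps": [{"tx": -0.15, "ty": 0, "tz": 0.13, "turn": 0, "jaw": 0}, {"tx": -0.08, "ty": 0, "tz": 0.06, "turn": 0, "jaw": 0}, {"tx": 0, "ty": 0, "tz": 0, "turn": 0, "jaw": 0}]}}

```text
clock: 22.88
tcp_pos: [589.3, -117.0, 140.7]
ee_rot: [-0.0, 0.407, 0.913, -0.0]
ft_force: [-0.1, 0.0, -1.3]
gripper_width: 11.4
finger_force: 24.0
```

{"name": "send_rows", "arguments": {"steps": [{"tx": -0.08, "ty": 0, "tz": 0.06, "turn": 0, "jaw": 0}, {"tx": 0, "ty": 0, "tz": 0, "turn": 0, "jaw": 0}]}}

```text
clock: 23.12
tcp_pos: [589.8, -117.5, 140.1]
ee_rot: [-0.0, 0.407, 0.913, -0.0]
ft_force: [-0.2, 0.3, -2.0]
gripper_width: 11.5
finger_force: 24.0
```

{"name": "send_rows", "arguments": {"steps": [{"tx": -0.12, "ty": 0, "tz": 0.1, "turn": 0, "jaw": 0}, {"tx": 0, "ty": 0, "tz": 0, "turn": 0, "jaw": 0}]}}

```text
clock: 23.38
tcp_pos: [590.4, -118.0, 139.4]
ee_rot: [-0.0, 0.407, 0.913, 0.0]
ft_force: [-3.9, 1.5, 4.4]
gripper_width: 11.6
finger_force: 24.6
```

{"name": "send_rows", "arguments": {"steps": [{"tx": -0.12, "ty": 0, "tz": 0.1, "turn": 0, "jaw": 0}, {"tx": 0, "ty": 0, "tz": 0, "turn": 0, "jaw": 0}]}}

```text
clock: 23.62
tcp_pos: [590.6, -118.0, 139.1]
ee_rot: [-0.002, 0.407, 0.914, 0.001]
ft_force: [-11.8, 6.8, 15.8]
gripper_width: 11.5
finger_force: 26.3
```

{"name": "send_rows", "arguments": {"steps": [{"tx": 0, "ty": 0, "tz": 0, "turn": 0, "jaw": 0}, {"tx": 0.5, "ty": 0, "tz": -0.42, "turn": 0, "jaw": 0}, {"tx": 0.92, "ty": 0, "tz": -0.77, "turn": 0, "jaw": 0}, {"tx": 0.92, "ty": 0, "tz": -0.77, "turn": 0, "jaw": 0}, {"tx": 0.92, "ty": 0, "tz": -0.77, "turn": 0, "jaw": 0}, {"tx": 0.92, "ty": 0, "tz": -0.77, "turn": 0, "jaw": 0}, {"tx": 0.92, "ty": 0, "tz": -0.77, "turn": 0, "jaw": 0}, {"tx": 0.92, "ty": 0, "tz": -0.77, "turn": 0, "jaw": 0}, {"tx": 0.92, "ty": 0, "tz": -0.77, "turn": 0, "jaw": 0}, {"tx": 0.92, "ty": 0, "tz": -0.77, "turn": 0, "jaw": 0}]}}

```text
clock: 24.88
tcp_pos: [538.4, -60.4, 204.5]
ee_rot: [0.0, 0.407, 0.913, -0.0]
ft_force: [-0.2, -0.4, -1.5]
gripper_width: 11.6
finger_force: 23.9
```

{"name": "send_rows", "arguments": {"steps": [{"tx": 0.92, "ty": 0, "tz": -0.77, "turn": 0, "jaw": 0}, {"tx": 1.5, "ty": 0, "tz": -1.26, "turn": 0, "jaw": 0}, {"tx": 1.5, "ty": 0, "tz": -1.26, "turn": 0, "jaw": 0}, {"tx": 0, "ty": 0, "tz": -2, "turn": 0, "jaw": 0}, {"tx": 0, "ty": 0, "tz": 0, "turn": 0, "jaw": 0}, {"tx": 0, "ty": 0, "tz": 0, "turn": 0, "jaw": 0}]}}

```text
clock: 25.62
tcp_pos: [512.4, -31.7, 256.3]
ee_rot: [-0.0, 0.407, 0.913, -0.0]
ft_force: [-1.0, 0.6, -1.6]
gripper_width: 11.6
finger_force: 24.0
```

```bash
python3 -c "
from h import *
rod(cams=('side',))
prof(lo=-165,hi=-45,st=10)
print(np.round(env.sense()['joint_positions'],2))"
```

```text
side rod_tip [ 591. -114.  159.] tool [-113.4    3.5   97. ] 0.71
side gauge_rod [532. -52. 230.] tool [-28.    0.6  26. ] 0.61
side handle_mid [512. -28. 254.] tool [2.5 2.  1.8] 0.91
side n 376 pitch down 42.1 yaw off -0.7 ctr [-60.5   0.7  46.1] minx -109.6
tcp [512.4 -31.7 256.3] toolx yaw 132.0
-110.0 28 y [-3.2  0.1  2.7] z [84.9 88. ]
-100.0 35 y [-3.9  0.2  3.1] z [75.6 80.5]
-90.0 32 y [-3.  -0.1  3.1] z [66.4 72.1]
-80.0 32 y [-3.   0.3  3.3] z [58.4 63.8]
-70.0 34 y [-3.5  0.3  3.6] z [50.6 56.4]
-60.0 37 y [-2.9  0.4  3.1] z [41.9 47.4]
-50.0 34 y [-3.   0.1  3.3] z [33.4 38.8]
tcp [512.4 -31.8 256.3]
[-0.68  0.03  0.68  1.8  -0.02  1.31  0.74]
```

{"name": "send_rows", "arguments": {"steps": [{"tx": -2.4, "ty": -1, "tz": 0, "turn": 0, "jaw": 0}, {"tx": -2.4, "ty": -1, "tz": 0, "turn": 0, "jaw": 0}, {"tx": -2.4, "ty": -1, "tz": 0, "turn": 0, "jaw": 0}, {"tx": 0, "ty": 0, "tz": 2.5, "turn": 0, "jaw": 0}, {"tx": 0, "ty": 0, "tz": 2.5, "turn": 0, "jaw": 0}, {"tx": 0, "ty": 0, "tz": 1.8, "turn": 0, "jaw": 0}, {"tx": 0, "ty": 0, "tz": 0, "turn": 0, "jaw": 0}, {"tx": 0, "ty": 0, "tz": 0, "turn": 0, "jaw": 0}]}}

```text
clock: 26.92
tcp_pos: [538.9, -105.4, 189.7]
ee_rot: [0.0, 0.407, 0.913, 0.0]
ft_force: [-0.4, -0.5, -1.4]
gripper_width: 11.5
finger_force: 23.9
```

```bash
python3 -c "
from h import *
rod(cams=('side',))
prof(lo=-155,hi=-45,st=10)"
```

```text
side rod_tip [ 615. -186.   94.] tool [-111.2    2.6   95.2] 0.58
side gauge_rod [ 559. -128.  162.] tool [-30.3  -0.3  28. ] 0.55
side handle_mid [ 540. -104.  190.] tool [ 0.3  2.3 -0.3] 0.57
side n 352 pitch down 41.2 yaw off -1.0 ctr [-61.9   0.5  47.4] minx -108.4
tcp [ 538.9 -105.4  189.7] toolx yaw 132.0
-150.0 82 y [-12.5   0.1  12.8] z [111.7 114.8]
-140.0 77 y [-12.3   0.1  12.3] z [111.5 114.7]
-130.0 78 y [-12.5  -0.5  12. ] z [112.1 114.8]
-120.0 76 y [-12.9   0.5  11.8] z [112.2 114.6]
-110.0 27 y [-3.7 -0.3  2.6] z [84.4 88.8]
-100.0 32 y [-4.  -0.2  3.4] z [75.7 80.4]
-90.0 31 y [-3.4  0.4  2.7] z [68.1 71.8]
-80.0 33 y [-3.3  0.3  3.2] z [57.1 64.1]
-70.0 32 y [-3.7  0.3  3.5] z [51.2 55.5]
-60.0 36 y [-4.3  0.1  2.9] z [42.8 47.1]
-50.0 34 y [-4.4  0.   2.7] z [32.5 39.7]
tcp [ 538.8 -105.3  189.5]
```

{"name": "send_rows", "arguments": {"steps": [{"tx": 0, "ty": 0, "tz": 0.7, "turn": 0, "jaw": 0}, {"tx": 0, "ty": 0, "tz": 0.7, "turn": 0, "jaw": 0}, {"tx": 0.8, "ty": 0, "tz": 1.04, "turn": 0, "jaw": 0}, {"tx": 0.7, "ty": 0, "tz": 1.1, "turn": 0, "jaw": 0}, {"tx": 0, "ty": 0, "tz": 0, "turn": 0, "jaw": 0}]}}

```text
clock: 27.85
tcp_pos: [527.5, -93.2, 152.4]
ee_rot: [-0.001, 0.407, 0.914, -0.0]
ft_force: [-0.1, -0.3, -1.0]
gripper_width: 11.3
finger_force: 23.2
```

```bash
python3 -c "
from h import *
prof(lo=-165,hi=-45,st=10)
print(np.round(env.sense()['ft_force'],1))"
```

```text
-160.0 80 y [-12.8   0.1  12.7] z [75.2 77.3]
-150.0 73 y [-12.3   0.8  11.6] z [74.5 77. ]
-140.0 80 y [-12.    0.4  13. ] z [74.4 77.2]
-130.0 80 y [-12.5  -0.6  11.2] z [70.8 76.7]
-120.0 32 y [-5.5 -0.   3. ] z [62.6 67.4]
-110.0 28 y [-3.8  0.1  3.2] z [57.2 61.2]
-100.0 32 y [-3.   0.   3.1] z [50.9 55.9]
-90.0 27 y [-3.5  0.4  3.4] z [44.6 48.9]
-80.0 27 y [-3.1  0.7  3.5] z [40.  43.4]
-70.0 29 y [-3.2  0.8  3.2] z [33.5 37.7]
-60.0 29 y [-4.2  0.4  3. ] z [27.8 32.4]
-50.0 27 y [-3.2  0.8  3.6] z [20.2 26.4]
tcp [527.5 -93.2 152.4]
[0.4 0.2 0.3]
```

{"name": "send_rows", "arguments": {"steps": [{"tx": 0.6, "ty": 0, "tz": 1.16, "turn": 0, "jaw": 0}, {"tx": 0.51, "ty": 0, "tz": 1.21, "turn": 0, "jaw": 0}, {"tx": 0.39, "ty": 0, "tz": 1.25, "turn": 0, "jaw": 0}, {"tx": 0.28, "ty": 0, "tz": 1.28, "turn": 0, "jaw": 0}, {"tx": 0.17, "ty": 0, "tz": 1.29, "turn": 0, "jaw": 0}, {"tx": 0.06, "ty": 0, "tz": 1.2, "turn": 0, "jaw": 0}, {"tx": 0, "ty": 0, "tz": 0, "turn": 0, "jaw": 0}, {"tx": 0, "ty": 0, "tz": 0, "turn": 0, "jaw": 0}]}}

```text
clock: 28.9
tcp_pos: [515.1, -79.5, 79.7]
ee_rot: [0.0, 0.407, 0.913, -0.0]
ft_force: [-0.1, 0.0, -1.0]
gripper_width: 11.2
finger_force: 22.2
```

```bash
python3 -c "
from h import *
prof(lo=-165,hi=-45,st=10,hw=5)
print(np.round(env.sense()['ft_force'],1))"
```

```text
-160.0 25 y [-4.2 -0.4  4. ] z [2.3 4.8]
-150.0 38 y [-3.8  0.2  3.8] z [-3.1  3.9]
-140.0 31 y [-2.5  1.6  4.5] z [-6.  -1.9]
-130.0 32 y [-2.6  1.1  4.3] z [-5.1 -2.2]
-120.0 23 y [-2.9  0.9  3.3] z [-5.8 -2.9]
-110.0 23 y [-2.9  0.4  2.6] z [-6.1 -3.7]
-100.0 23 y [-2.9  0.5  3.2] z [-6.2 -3.7]
-90.0 21 y [-3.8  0.4  2.8] z [-7.5 -3.2]
-80.0 21 y [-4.3  0.3  3.6] z [-6.3 -3.4]
-70.0 20 y [-4.   0.4  3.5] z [-6.3 -3.4]
-60.0 20 y [-3.  -0.2  3. ] z [-5.8 -3.3]
-50.0 20 y [-3.5  1.   2.8] z [-7.9 -3.5]
tcp [515.1 -79.5  79.7]
[-0.1  0.  -1.2]
```

{"name": "send_rows", "arguments": {"steps": [{"tx": 0, "ty": 0, "tz": 0, "turn": 0, "jaw": 0}, {"tx": 0, "ty": 0, "tz": -1.5, "turn": 0, "jaw": 0}, {"tx": 0, "ty": 0, "tz": -3, "turn": 0, "jaw": 0}, {"tx": 1, "ty": 0, "tz": -3, "turn": 0, "jaw": 0}, {"tx": 1, "ty": 0, "tz": -3, "turn": 0, "jaw": 0}, {"tx": 1, "ty": 0, "tz": -2.5, "turn": 0, "jaw": 0}, {"tx": 0, "ty": 0, "tz": -1, "turn": 0, "jaw": 0}, {"tx": 0, "ty": 0, "tz": 0, "turn": 0, "jaw": 0}, {"tx": 0, "ty": 0, "tz": 0, "turn": 0, "jaw": 0}, {"tx": 0, "ty": 0, "tz": 0, "turn": 0, "jaw": 0}], "newtons": 40}}

```text
clock: 30.2
tcp_pos: [494.6, -57.2, 218.7]
ee_rot: [-0.001, 0.407, 0.913, -0.001]
ft_force: [0.7, 0.2, -1.5]
gripper_width: 11.1
finger_force: 44.7
```

{"name": "send_rows", "arguments": {"steps": [{"tx": 0, "ty": 0, "tz": 0, "turn": 0, "jaw": 0}, {"tx": 0, "ty": 0, "tz": 0, "turn": 0, "jaw": 0}, {"tx": 0, "ty": 0, "tz": 0, "turn": 0, "jaw": 0}, {"tx": 0, "ty": 0, "tz": 0, "turn": 0, "jaw": 0}]}}

```text
clock: 30.7
tcp_pos: [494.9, -56.9, 219.6]
ee_rot: [-0.0, 0.407, 0.913, -0.0]
ft_force: [-0.4, 0.1, -1.9]
gripper_width: 11.1
finger_force: 44.7
```

```bash
python3 -c "
from h import *
rod(cams=('side','top'))
prof(lo=-165,hi=-45,st=10,hw=5)
for n in('cup','tape_roll','eraser','lab_timer'): print(n,[(np.round(x['point']),round(x['p'],2)) for c in('side','top') for x in optics.spot_point(c,n)[:1]])
f=save('side','end')"
```

```text
side rod_tip [ 595. -166.  219.] tool [-147.8    1.6    0.5] 0.93
side gauge_rod [521. -89. 217.] tool [-41.6  -1.9   2.9] 0.72
side gauge_rod [497. -56. 218.] tool [-0.9  1.6  2. ] 0.39
side handle_mid [494. -58. 216.] tool [-0.5 -1.7  3.3] 0.58
side n 462 pitch down 1.3 yaw off -0.4 ctr [-84.5   0.9  -4.1] minx -147.1
top rod_tip [496. -52. 218.] tool [2.8 3.4 1.5] 0.16
top handle_mid [498. -55. 216.] tool [-0.   3.4  3.1] 0.52
tcp [494.9 -56.9 219.6] toolx yaw 132.0
-150.0 15 y [-3.2  0.2  3.1] z [-4.2 -2.9]
-140.0 27 y [-3.4  0.3  3.4] z [-6.5 -3.4]
-130.0 28 y [-3.9  0.7  3.2] z [-5.1 -3. ]
-120.0 26 y [-3.3  0.9  3.5] z [-4.8 -3.5]
-110.0 28 y [-3.5  1.1  3.5] z [-6.3 -3.3]
-100.0 25 y [-2.8  1.1  3.5] z [-5.5 -3.9]
-90.0 26 y [-3.2  0.9  3.3] z [-5.4 -3.6]
-80.0 25 y [-3.3  1.3  3.2] z [-6.2 -2.9]
-70.0 23 y [-3.5  0.5  3.5] z [-6.3 -3.6]
-60.0 25 y [-3.3  0.4  3. ] z [-5.4 -3.7]
-50.0 22 y [-3.4  1.1  3.4] z [-6.4 -4.4]
tcp [494.9 -56.9 219.6]
cup [(array([ 416., -158.,    1.]), 0.78)]
tape_roll [(array([640.,   8.,  -0.]), 0.62), (array([643.,  12.,  -1.]), 0.57)]
eraser [(array([551.,  13.,  -1.]), 0.6), (array([552.,  11.,   9.]), 0.55)]
lab_timer [(array([446.,  60.,  -4.]), 0.54), (array([350., 277.,   5.]), 0.66)]
```

View pics/end.png

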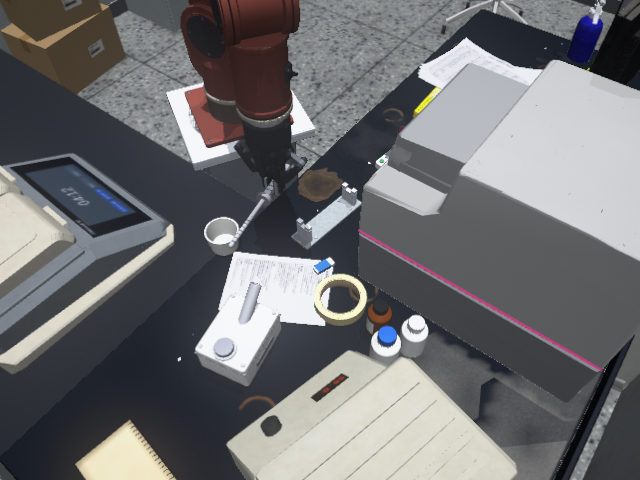

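The picture shows the rod held level in free air, with its tip near (233,243) and about 219 mm up. The cup, tape roll and eraser stand where they did.

```bash
python3 -c "
from h import *
print(env.hand_in())"
```

```text
the job is handed in; nothing more can be done
None
```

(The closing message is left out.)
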